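Feed a carton into the sprung postage bay

ROBOT

A 6-joint arm with a two-finger parallel gripper is mounted at the origin on the work surface; the furniture and walls round the work are solid. World frame = base frame: x ahead of the robot, y to its left, z up, the work surface at z = 0. Lengths are in m, angles in rad, forces in N, time in s.
With the tool pointing down it reaches from about 0.35 to 0.925 m from the base axis. Payload 6.4 kg.
Tool frame: the origin (TCP) lies at the very end of the fingers, on their centre line; the grasp point (between the pads) lies env.tcp_to_grasp behind it (env.tcp_to_grasp is the distance from the TCP to the grasp point, in m); z points along the fingers, y is the line along which they close (so a half turn about z gives the same grasp; the last joint's range is limited). The gripper opens to 94 mm and grips with 3 to 60 N. Pads are 16 mm wide; open, the fingers measure 119 mm over their backs; the gripper's body (75 mm by 177 mm) begins 78 mm behind the grasp point.
Start: joints at [1.017, 0.245, 1.558, -0, 1.339, -0.174], TCP at [0.241, 0.604, 0.205] pointing down, gripper open.
Joint ranges: [-3.13, 3.13], [-1.02, 2.26], [0.13, 2.54], [-0.95, 4.09], [0.21, 2.88], [-2.74, 2.74]. Speed limits (rad/s): [2.57, 2.57, 3.14, 3.14, 3.14, 3.14].

INTERFACE

Orientations are given as a rotation vector (axis times angle).
In Python, from station import sensors, camera, camera_params, job, nets, env gives the robot as it stands.
- The arm moves only by the tool drive_tool, never from a script. Its argument "increments" is a list of rows, each a list of 6 numbers: the shift along the tool's x, y, z scaled (see below), then the turn, a rotation vector about the tool's x, y, z scaled (see below). A call has exactly 10 rows; each row is the pose to reach, as a shift and turn from the pose commanded when the call began, along the tool's axes at that moment, turning the shorter way round; what a row does not reach only later rows make up. The controller multiplies each number of a shift by 0.3 m and each number of a turn by 360 degrees. A row lasts 1/12 s, in which the tool goes at most 41.7 mm and 7.16 degrees, less where a joint would pass 70% of its speed; a pose out of reach is approached as far as the arm can. A call with a number of a shift or a turn outside -1 to 1 is refused whole. A call with a gripper value outside its range is refused whole. "grip" is the finger opening in mm, from 0 to 94, set as the call begins (left out, the last holds). The fingers move at their own pace and stop on an object; "force" is the grip in N (left out, the last holds). Time passes only in rows, so rows that repeat a pose let the fingers close, or fill a call up. It gives the time, the measured TCP pose, the force, the opening and the grip force at its end, in the units of the state.
- sensors.observe(): the state, without advancing time (a new reading comes with each control period).
- camera(name): name is "scene" or "top" or "wrist"; returns (picture, depth): 420x560x3 uint8, red, green, blue; 420x560 float32, m along the optical axis (not along the pixel's ray), 0 where there is no reading.
- camera_params(name): a dict with "intrinsics" (3x3 intrinsics, pixels), "R" (3x3) and "t" (3): a world point X has camera coordinates R X + t. Camera axes: x right, y down, z forward; pixel columns grow to the right and rows downward; lengths in m; the calibration is good to about 2 mm. A picture is of the moment at which its call begins: read the wrist's pose just before it. camera_params takes no time and is no camera call; for the wrist camera it gives the pose at the moment of the call.
- job.job_done(): hands the job in; it is judged then, once.
Trained networks look in the newest picture that a camera, given by its name, has taken for a name from the list of things; names that differ only in an ending like _2 or _b are one class to them, and where a whole thing is asked for, a point or a joint stands for the part that bears it (a point fixed in the world has none). Each returns a list of dicts, best first, with "score" (0 to 1); they miss things now and then, are a little off and sometimes report something else, mostly with a low value. They report only what shows in the picture. A call takes as long as a camera call. They do not tell look-alikes from the thing itself.
- nets.search_frame(target, camera): "xyz" ([x, y, z] in m, in the coordinates of the camera as it stood for that picture, good to about 4 mm: the middle of the surface that is visible of it).
- nets.cut_out(target, camera): "region" (420x560 bool, what is visible of it).
The state is a dict: "t": time; "joints": joint angles; "joint_velocities": joint speeds; "effort": joint torques, N m; "tool_pos": TCP position; "tcp_rot": TCP orientation; "force": force on the tool from outside, world axes, zero at the start; "ft_torque": the same for the moment, N m; "gripper_width": finger opening in m; "finger_force": force on a finger pad.
Only numpy, scipy, OpenCV 4.12 (cv2) and the standard library are available. Lean on these libraries where they do the work, as an engineer would, in place of code of your own. Each camera call takes 0.05 s, during which the arm holds its last target. There are 200 camera calls.

TASK

Set the brown shipping carton on the rollers at the open end of the roller lane, long side along the lane, and then push it gently along the rollers into the station bay, against the sprung buffer, until the catch springs up behind it and holds it there. Do not drive the buffer to the end of its travel, and leave the mug, the glue stick and the rubber stamp alone.

Things in the scene. Friction and masses are not known exactly. Their poses are not given: they have to be found in the camera images.
- carton: Plain brown cardboard carton with a paper tape strip, 130 (its x) x 62 (its y) x 60 mm (z), about 0.35 kg (0.25 to 0.5). Origin at the centre of its underside. It starts lying on the desk to the right of the lane; either end may go first.
- roller_lane: Fixed lane of nine free-turning grey rollers between aluminium side rails, 260 mm long, 72 mm wide inside, 84 mm outside. Origin on the desk under its middle; x points along the lane from the open loading end (x = -130 mm) to the station bay, y across, z up. Roller tops are at z = 45 mm, rails end at z = 57 mm.
- lane_start (a point): Point on the roller tops 70 mm in from the lane's open end: a carton set down centred here lies wholly on the loading end.
- lane_end (a point): Point on the roller tops at the bay's end of the lane. The white station bay stands in line beyond, with rollers at the same height; its mouth is 0 to 35 mm past this point, differs each time and is not reported: find it by feel. Open above, flared mouth, then 68 mm wide inside; side walls end 75 mm, the rear housing 114 mm above the desk. The bay is fixed.
- catch (a joint): Steel flap 22 mm wide in the bay's floor: a ramp rising away from the lane to a tooth 8 mm above the roller tops. 0 rad = up, about 0.2 = pressed down under the carton. A weak spring (about 1 N) lifts it once the carton's rear end has passed the tooth, 70 mm inside the mouth; the carton then cannot come back.
- buffer (a joint): Sprung plate at the bay's back, face 190 mm inside the mouth when free, centred 30 mm above the roller tops. Value: m pressed in, 0 = free, 0.022 = end of travel. It pushes back with 3 N at first, 0.6 N more per mm: 9 N at 10 mm, where the catch rises, 13 N at 17 mm; over 19 mm counts as driven to its end. Rubbing adds 1 to 2 N. Let go too early, it pushes the carton back.
- mug: Dark blue mug with a handle, 91 mm high, bystander on the near side; origin at the centre of its underside.
- glue_stick: Standing glue stick, 28 mm across, 92 mm high, bystander at the far edge; origin at the centre of its underside.
- rubber_stamp: Wooden stamp with a turned handle, 28x52x74 mm, bystander on the near side; origin at the centre of its underside.
Things that resemble listed ones, but are neither listed nor needed, are in the scene too. Of the things shaped like the carton, the brown one is meant.

How it is judged:
On the way, in this order (a step that is already met when the one before it is completed fails the run):
1. the carton lies on the rollers at the loading end, along the lane (x of carton in the frame of roller_lane between -0.095 and 0.02 m and y of carton in the frame of roller_lane between -0.009 and 0.009 m and z of carton in the frame of roller_lane between 0.041 and 0.048 m and angle between the x axis of carton and the x axis of roller_lane, either way round below 0.15 rad), for 0.2 s.
2. the carton, still down on the rollers, is on its way to the bay (x of carton in the frame of roller_lane between 0.05 and 0.14 m and z of carton in the frame of roller_lane between 0.041 and 0.055 m), for 0.1 s.
At the end, for the whole second after the job is handed in: The carton rests flat on the bay's rollers along the lane (within 0.1 rad), held between the raised catch (below 0.06 rad) and the buffer, which it keeps pressed in by about 10 mm (6 to 14 mm), and is at rest and let go (value of joint buffer between 0.006 and 0.014 m and value of joint catch below 0.06 rad and x of carton in the frame of roller_lane above 0.245 m and z of carton in the frame of roller_lane between 0.041 and 0.05 m and angle between the x axis of carton and the x axis of roller_lane, either way round below 0.1 rad and angle between carton's own z axis and vertical below 0.06 rad and linear speed of carton below 0.02 m/s); the robot touches nothing.
It fails at once if the buffer is driven to the end of its travel (more than 19 mm) (value of joint buffer above 0.019 m).
It fails at once if the mug is shifted or tipped (more than 25 mm) (distance of mug from where it was at the start of the episode above 0.025 m or angle between mug's own z axis and vertical above 0.4 rad).
It fails at once if the glue stick is shifted or knocked over (more than 25 mm) (distance of glue_stick from where it was at the start of the episode above 0.025 m or angle between glue_stick's own z axis and vertical above 0.4 rad).
It fails at once if the rubber stamp is shifted or knocked over (more than 25 mm) (distance of rubber_stamp from where it was at the start of the episode above 0.025 m or angle between rubber_stamp's own z axis and vertical above 0.4 rad).
It also fails if it takes over 64 s, if anything falls off the work surface, if the arm or the gripper's body presses on something with over 40 N, if the wrist force passes 120 N, or if a joint passes its speed limit or range.

## Working session

There is one attempt and no reset: what is moved stays moved. The work goes in short steps, Python scripts to look and compute and a tool call to move; the robot and the scene stay as the last step left them, time stands still between calls to the robot, and variables do not carry over. Pictures are saved under pics/ and viewed, at most 10 in all, crops included, and the job is handed in when it is done.

Besides the shell and the picture viewer there is one more tool, called as name([rows], argument=value, ...), one row to a line, values as JSON. drive_tool: Moves the arm, as the interface text tells. Its arguments: {"type":"object","properties":{"increments":{"type":"array","items":{"type":"array","items":{"type":"number"}}},"grip":{"type":"number"},"force":{"type":"number"}},"required":["increments"]}

```bash
mkdir -p pics; cat > h.py <<'E'
import numpy as np, cv2
from station import sensors, camera, camera_params, job, nets, env
from scipy.spatial.transform import Rotation as Ro
def cloud(name):
    im,d=camera(name); p=camera_params(name); K=p["intrinsics"]
    v,u=np.mgrid[:420,:560]
    c=np.stack([(u-K[0][2])/K[0][0]*d,(v-K[1][2])/K[1][1]*d,d],-1)
    w=(c-np.array(p["t"]))@np.array(p["R"])
    w[d==0]=np.nan
    return im,w
def toworld(x,name):
    p=camera_params(name); return np.array(p["R"]).T@(np.array(x)-np.array(p["t"]))
def st():
    s=sensors.observe(); return s
def rect(P):
    (c,s,a)=cv2.minAreaRect((P*1000).astype(np.float32)); return np.round(c,1),np.round(s,1),round(a,2)
E
python3 - <<'E'
from h import *
o=st();print(o["t"],o["tool_pos"],o["tcp_rot"],env.tcp_to_grasp)
for n in("top","scene"):
    im,w=cloud(n); cv2.imwrite(f"pics/{n}0.png",im[...,::-1]); np.save(f"{n}w.npy",w); np.save(f"{n}i.npy",im)
    for t in("carton","roller_lane","catch","buffer","mug","glue_stick","rubber_stamp"):
        for r in nets.search_frame(t,n)[:3]: print(n,t,round(r["score"],2),np.round(toworld(r["xyz"],n),3))
E
```

```text
0.0 [0.24065748 0.60316941 0.20437337] [-5.92853792e-01 -3.08444188e+00  2.74421231e-03] 0.0188
top carton 0.95 [ 0.49  -0.34   0.063]
top carton 0.44 [ 0.365 -0.479  0.061]
top roller_lane 0.79 [0.501 0.02  0.044]
top catch 0.51 [0.482 0.202 0.045]
top buffer 0.55 [0.469 0.349 0.085]
top buffer 0.19 [0.482 0.198 0.045]
top mug 0.61 [ 0.357 -0.105  0.049]
top rubber_stamp 0.48 [0.39  0.001 0.022]
scene carton 0.84 [ 0.325 -0.498  0.048]
scene carton 0.81 [ 0.354 -0.674  0.058]
scene carton 0.68 [ 0.488 -0.357  0.045]
scene roller_lane 0.92 [ 0.503 -0.008  0.044]
scene buffer 0.51 [0.475 0.345 0.077]
scene mug 0.73 [ 0.348 -0.131  0.061]
scene glue_stick 0.56 [ 0.664 -0.057  0.046]
```

View pics/top0.png

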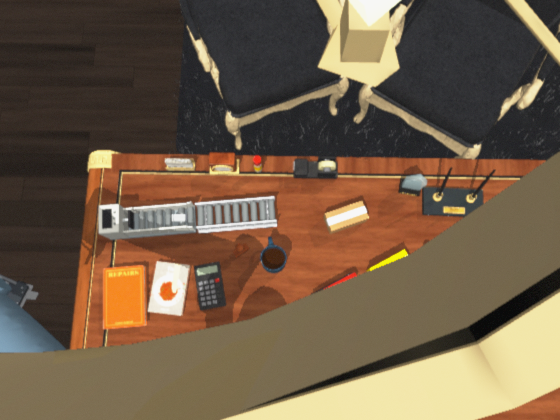

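View pics/scene0.png

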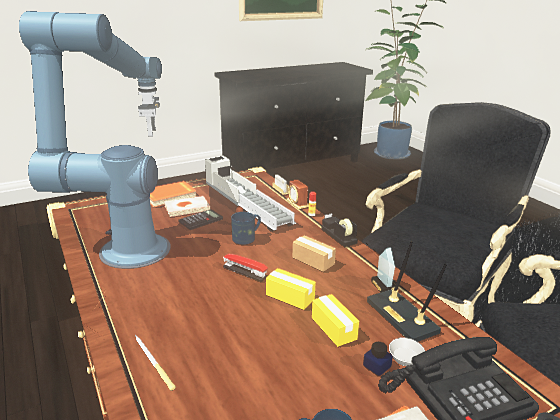

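The top picture shows the brown carton at about (347,216). The lane runs from (275,213) to (195,217), with the bay beyond it to (100,218), so the lane points along world +y. The mug is at (272,258), and the two yellow cartons are look-alikes.

```bash
python3 - <<'E'
from h import *
w=np.load("topw.npy");im=np.load("topi.npy")
x,y,z=w[...,0],w[...,1],w[...,2]
m=(abs(x-.49)<.1)&(abs(y+.34)<.12)&(z>.045)&(z<.08)
print("carton",rect(w[m][:,:2]),m.sum(),np.median(z[m]))
s=np.load("scenew.npy")
m2=(abs(s[...,0]-.49)<.1)&(abs(s[...,1]+.34)<.1)&(s[...,2]>.056)&(s[...,2]<.07)
print("carton scene",rect(s[m2][:,:2]),m2.sum())
m=(x>.4)&(x<.6)&(y>-.18)&(y<.1)&(z>.03)&(z<.075)
print("lane",rect(w[m][:,:2]),m.sum())
# rails: z>0.05
m=(x>.4)&(x<.6)&(y>-.18)&(y<.45)&(z>.03)
for y0 in np.arange(-.16,.42,.02):
    k=m&(abs(y-y0)<.01)
    if k.sum()>3: print(round(y0,2),k.sum(),np.round([x[k].min(),x[k].max(),z[k].max(),np.median(z[k])],3), np.round([x[k&(z>.065)].min(),x[k&(z>.065)].max()],3) if (k&(z>.065)).any() else "")
# other tall things
m=(x>.2)&(x<.75)&(y>-.3)&(y<.45)&(z>.02)
n,l,stt,c=cv2.connectedComponentsWithStats(m.astype(np.uint8))
for i in range(1,n):
    if stt[i,4]>15: P=w[l==i]; print(c[i].round(),np.round(np.r_[P.min(0),P.max(0)],3))
cv2.imwrite("pics/crop.png",cv2.resize(im[140:330,80:400,::-1],None,fx=2.5,fy=2.5,interpolation=cv2.INTER_CUBIC))
E
```

```text
carton (array([ 498.5, -340.2]), array([ 63.5, 131.1]), 20.45) 791 0.06088440617962534
carton scene (array([ 497.2, -339.7]), array([ 70.2, 136.3]), 20.0) 432
lane (array([476.6,  -5.9]), array([150.6, 215. ]), 5.9) 1447
-0.12 7 [0.477 0.483 0.059 0.052] 
-0.1 169 [0.401 0.559 0.084 0.045] [0.401 0.424]
-0.08 131 [0.41  0.559 0.079 0.045] [0.41  0.425]
-0.06 128 [0.471 0.556 0.062 0.045] 
-0.04 165 [0.468 0.554 0.062 0.045] 
-0.02 124 [0.465 0.551 0.064 0.045] 
-0.0 125 [0.4   0.552 0.07  0.045] [0.4   0.401]
0.02 158 [0.462 0.548 0.065 0.045] [0.465 0.465]
0.04 128 [0.46  0.547 0.063 0.045] 
0.06 126 [0.457 0.544 0.063 0.043] 
0.08 144 [0.456 0.543 0.06  0.045] 
0.1 147 [0.454 0.54  0.066 0.044] [0.536 0.536]
0.12 127 [0.452 0.536 0.064 0.044] 
0.14 115 [0.45  0.536 0.064 0.046] 
0.16 128 [0.448 0.533 0.083 0.043] [0.449 0.533]
0.18 145 [0.448 0.53  0.078 0.045] [0.448 0.53 ]
0.2 155 [0.445 0.527 0.08  0.046] [0.445 0.527]
0.22 111 [0.443 0.526 0.082 0.053] [0.443 0.526]
0.24 161 [0.441 0.523 0.08  0.046] [0.442 0.523]
0.26 145 [0.439 0.523 0.083 0.046] [0.44  0.523]
0.28 122 [0.437
[... 534 characters left out ...]
9 0.097]
[257. 162.] [ 0.658 -0.061  0.022  0.687 -0.035  0.1  ]
[314. 167.] [ 0.636 -0.3    0.02   0.697 -0.167  0.091]
[179. 161.] [0.662 0.171 0.02  0.693 0.259 0.065]
[236. 212.] [ 0.448 -0.113  0.02   0.559  0.151  0.066]
[143. 219.] [0.417 0.151 0.02  0.533 0.44  0.125]
[330. 220.] [ 0.447 -0.3    0.022  0.514 -0.269  0.07 ]
[273. 257.] [ 0.315 -0.147  0.02   0.425 -0.066  0.101]
[239. 247.] [ 0.376 -0.011  0.021  0.401  0.015  0.079]
[158. 275.] [0.265 0.241 0.02  0.339 0.278 0.032]
[174. 285.] [0.2   0.167 0.02  0.342 0.278 0.031]
[124. 286.] [0.2   0.295 0.02  0.331 0.44  0.041]
[330. 285.] [ 0.265 -0.3    0.043  0.285 -0.265  0.051]
[157. 304.] [0.202 0.243 0.02  0.218 0.272 0.026]
```

View pics/crop.png

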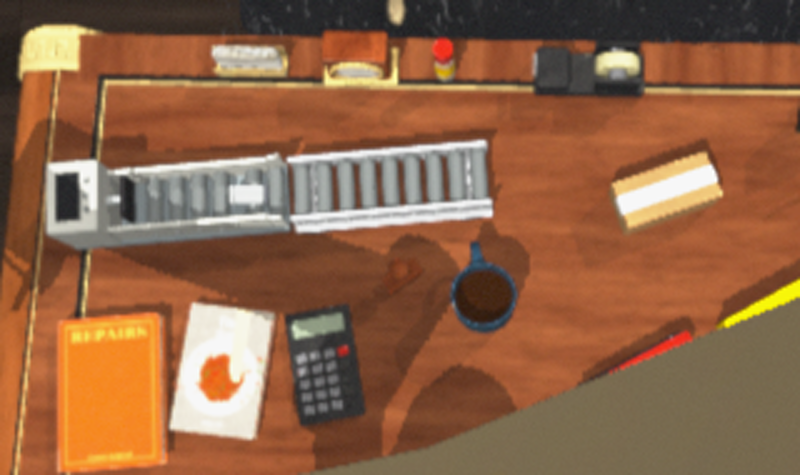

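The crop confirms the stamp near (403,272), between the calculator and the mug, at world (0.39, 0.0). The bay mouth is at about column 288. Next I'll fit the lane axis and work out the first move.

```bash
cat >> h.py <<'E'
def go(target, yaw_deg):
    """increments from measured pose to target xyz with tool y at world yaw, tool down"""
    o=st(); R=Ro.from_rotvec(o["tcp_rot"]); 
    a=np.radians(yaw_deg); best=None
    for s in(1,-1):
        ty=s*np.array([np.cos(a),np.sin(a),0]); tz=np.array([0,0,-1.]); T=Ro.from_matrix(np.stack([np.cross(ty,tz),ty,tz],1))
        r=(R.inv()*T).as_rotvec()
        if best is None or np.linalg.norm(r)<np.linalg.norm(best): best=r
    d=R.inv().apply(np.array(target)-o["tool_pos"])
    print("shift",np.round(d/.3,4),"turn",np.round(best/2/np.pi,4),"mm",np.round(d*1000,1), "t",round(o["t"],2))
E
python3 - <<'E'
from h import *
w=np.load("topw.npy");s=np.load("scenew.npy")
for nm,W in(("top",w),("scene",s)):
    x,y,z=W[...,0],W[...,1],W[...,2]
    m=(x>.43)&(x<.6)&(y>-.18)&(y<.14)&(z>.035)&(z<.07)
    print(nm,"lane",rect(W[m][:,:2]))
    # edges via percentiles per y-bin
    ys=np.arange(-.1,.13,.01); E=[]
    for y0 in ys:
        k=m&(abs(y-y0)<.005)
        if k.sum()>10: E.append((y0,x[k].min(),x[k].max()))
    E=np.array(E); print(" near",np.polyfit(E[:,0],E[:,1],1)," far",np.polyfit(E[:,0],E[:,2],1))
    m=(x>.40)&(x<.56)&(y>.12)&(z>.068)&(z<.09); m2=m&(y<.34)
    print(nm,"bay walls",rect(W[m2][:,:2]),"ymin",np.sort(y[m2])[:6].round(3))
o=st(); R=Ro.from_rotvec(o["tcp_rot"]).as_matrix(); print(R.round(3))
go([.498,-.34,.2],20.4); go([.42,.27,.22],20.4)
E
```

```text
top lane (array([505.8,  17. ]), array([ 88. , 254.6]), 5.82)
 near [-0.09882052  0.46460712]  far [-0.10434599  0.54929259]
top bay walls (array([482.1, 248.4]), array([ 84.6, 186.2]), 5.78) ymin [0.152 0.153 0.154 0.156 0.158 0.16 ]
scene lane (array([504.8,  15.8]), array([ 91.8, 257.5]), 5.86)
 near [-0.09698269  0.46241787]  far [-0.11076893  0.54934215]
scene bay walls (array([481.8, 247.3]), array([ 89.4, 190.7]), 5.35) ymin [0.149 0.152 0.155 0.157 0.162 0.163]
[[-0.929  0.371  0.   ]
 [ 0.371  0.929  0.   ]
 [-0.     0.    -1.   ]]
shift [-1.962  -2.6038  0.0182] turn [ 0.     -0.      0.1329] mm [-588.6 -781.1    5.4] t 0.8
shift [-0.9666 -0.8118 -0.0484] turn [ 0.     -0.      0.1329] mm [-290.  -243.5  -14.5] t 0.8
```

drive_tool([
  [-0.1,-0.08,-0.005,0,0,0.013],
  [-0.2,-0.16,-0.01,0,0,0.026],
  [-0.3,-0.24,-0.015,0,0,0.04],
  [-0.4,-0.33,-0.02,0,0,0.053],
  [-0.5,-0.42,-0.03,0,0,0.066],
  [-0.6,-0.51,-0.03,0,0,0.08],
  [-0.7,-0.59,-0.04,0,0,0.093],
  [-0.8,-0.67,-0.04,0,0,0.106],
  [-0.9,-0.75,-0.045,0,0,0.12],
  [-0.967,-0.812,-0.05,0,0,0.133],
], grip=94, force=20)

```text
t: 1.63
tool_pos: [0.4213, 0.2675, 0.2208]
tcp_rot: [1.801, 2.573, 0.001]
force: [0.1, -0.5, 1.3]
gripper_width: 0.0941
finger_force: 0.0
```

```bash
python3 -c "
from h import *
print(st()['tool_pos'].round(4)); go([.45,-.03,.22],20.4); go([.498,-.34,.15],20.4)"
```

```text
[0.4213 0.2675 0.2208]
shift [-0.9645 -0.2496  0.003 ] turn [ 0.0001  0.0001 -0.001 ] mm [-289.4  -74.9    0.9] t 1.63
shift [-1.99   -0.4533  0.2367] turn [ 0.0001  0.0001 -0.001 ] mm [-597. -136.   71.] t 1.63
```

drive_tool([
  [-0.12,-0.025,0,0,0,0],
  [-0.24,-0.05,0,0,0,0],
  [-0.37,-0.08,0,0,0,0],
  [-0.5,-0.11,0,0,0,0],
  [-0.62,-0.14,0,0,0,0],
  [-0.74,-0.165,0,0,0,0],
  [-0.86,-0.19,0,0,0,0],
  [-0.98,-0.22,0,0,0,0],
  [-0.995,-0.225,0,0,0,0],
  [-1.0,-0.227,0,0,0,0],
])

```text
t: 2.47
tool_pos: [0.4607, -0.0366, 0.2206]
tcp_rot: [-1.799, -2.576, -0.0]
force: [0.3, 0.8, -0.1]
gripper_width: 0.094
finger_force: 0.0
```

drive_tool([
  [-0.12,-0.025,0.0,0,0,0],
  [-0.24,-0.05,0.02,0,0,0],
  [-0.37,-0.08,0.06,0,0,0],
  [-0.5,-0.11,0.1,0,0,0],
  [-0.62,-0.14,0.14,0,0,0],
  [-0.74,-0.165,0.17,0,0,0],
  [-0.86,-0.19,0.2,0,0,0],
  [-0.96,-0.22,0.22,0,0,0],
  [-0.99,-0.226,0.23,0,0,0],
  [-0.99,-0.226,0.233,0,0,0],
])

```text
t: 3.3
tool_pos: [0.5007, -0.3373, 0.1497]
tcp_rot: [-1.794, -2.577, -0.001]
force: [1.0, 0.3, 0.5]
gripper_width: 0.0941
finger_force: 0.0
```

```bash
python3 -c "
from h import *
print(st()['tool_pos'].round(4))
im,w=cloud('wrist'); cv2.imwrite('pics/w1.png',im[...,::-1])
x,y,z=w[...,0],w[...,1],w[...,2]
m=(abs(x-.498)<.09)&(abs(y+.34)<.1)&(z>.05)&(z<.075); print(rect(w[m][:,:2]),m.sum(),np.median(z[m]))
go([.498,-.34,.027],20.4)"
```

```text
[ 0.5007 -0.3373  0.1497]
(array([ 496.4, -337. ]), array([ 62.1, 130.8]), 20.35) 9069 0.059938992187698034
shift [-0.0107 -0.013   0.4095] turn [-0.     -0.0003 -0.0001] mm [ -3.2  -3.9 122.8] t 3.35
```

View pics/w1.png

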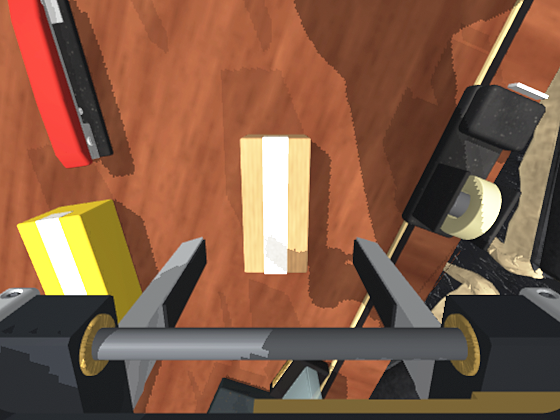

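The wrist view shows the brown carton at about (276,205), centred and square between the open fingers. I'll go down and grip it.

drive_tool([
  [0,-0.006,0.03,0,0,0],
  [0.004,-0.012,0.1,0,0,0],
  [0.004,-0.012,0.18,0,0,0],
  [0.004,-0.012,0.26,0,0,0],
  [0.004,-0.012,0.33,0,0,0],
  [0.004,-0.012,0.375,0,0,0],
  [0.004,-0.012,0.4,0,0,0],
  [0.004,-0.012,0.407,0,0,0],
  [0.004,-0.012,0.41,0,0,0],
  [0.004,-0.012,0.41,0,0,0],
])

```text
t: 4.18
tool_pos: [0.4974, -0.3376, 0.0287]
tcp_rot: [1.792, 2.578, -0.001]
force: [-0.1, -0.1, -0.6]
gripper_width: 0.0939
finger_force: 0.0
```

drive_tool([
  [0,0,0,0,0,0],
  [0,0,0,0,0,0],
  [0,0,0,0,0,0],
  [0,0,0,0,0,0],
  [0,0,0,0,0,0],
  [0,0,0,0,0,0],
  [0,0,0,0,0,0],
  [0,0,0,0,0,0],
  [0,0,0,0,0,0],
  [0,0,0,0,0,0],
], grip=55, force=20)

```text
t: 5.02
tool_pos: [0.4967, -0.3373, 0.0278]
tcp_rot: [1.794, 2.579, -0.0]
force: [0.2, 0.3, 2.1]
gripper_width: 0.0617
finger_force: 20.0
```

drive_tool([
  [0,0,-0.02,0,0,0],
  [0,0,-0.06,0,0,0],
  [0,0,-0.12,0,0,0],
  [0,0,-0.19,0,0,0],
  [0,0,-0.26,0,0,0],
  [0,0,-0.32,0,0,0],
  [0,0,-0.37,0,0,0],
  [0,0,-0.39,0,0,0],
  [0,0,-0.4,0,0,0],
  [0,0,-0.4,0,0,0],
])

```text
t: 5.85
tool_pos: [0.4966, -0.3372, 0.1479]
tcp_rot: [1.794, 2.579, -0.0]
force: [-0.1, 0.7, -2.7]
gripper_width: 0.062
finger_force: 20.0
```

```bash
python3 -c "
from h import *
print(st()['tool_pos'].round(4))
go([.5112,-.0417,.147],5.82); go([.5112,-.0417,.0735],5.82)"
```

```text
[ 0.4966 -0.3372  0.1479]
shift [0.9064 0.3885 0.0027] turn [0.     0.0001 0.0404] mm [271.9 116.5   0.8] t 5.85
shift [0.9065 0.3884 0.2477] turn [0.     0.0001 0.0404] mm [272.  116.5  74.3] t 5.85
```

drive_tool([
  [0.05,0.02,0,0,0,0.003],
  [0.15,0.065,0,0,0,0.007],
  [0.27,0.115,0,0,0,0.012],
  [0.39,0.167,0,0,0,0.018],
  [0.51,0.22,0,0,0,0.023],
  [0.63,0.27,0,0,0,0.029],
  [0.75,0.32,0,0,0,0.034],
  [0.84,0.36,0,0,0,0.038],
  [0.89,0.38,0,0,0,0.04],
  [0.906,0.388,0,0,0,0.0404],
])

```text
t: 6.68
tool_pos: [0.5099, -0.0391, 0.146]
tcp_rot: [-2.1, -2.332, 0.001]
force: [-0.2, -0.2, -2.4]
gripper_width: 0.062
finger_force: 20.0
```

```bash
python3 - <<'E'
from h import *
print(st()['tool_pos'].round(4))
for nm in("wrist","top"):
    im,w=cloud(nm); cv2.imwrite(f'pics/{nm}2.png',im[...,::-1])
    x,y,z=w[...,0],w[...,1],w[...,2]
    d=np.array([-.1014,.9948]);n=np.array([.9948,.1014]);P=w[...,:2]-np.array([.505,.018])
    a=P@d;b=P@n
    print(nm,"open end a min",np.sort(a[(abs(b)<.045)&(z>.035)&(z<.062)&(a>-.16)])[:200:20].round(4))
    for a0 in np.arange(-.12,.14,.02):
        k=(abs(a-a0)<.01)&(abs(b)<.07)&(z>.051)&(z<.062)
        if k.sum()>6: print(round(a0,2),k.sum(),b[k].min().round(4),b[k].max().round(4),"mean inner", np.round(b[k&(b<0)].max() if (k&(b<0)).any() else 0,4),np.round(b[k&(b>0)].min() if (k&(b>0)).any() else 0,4))
    k=(abs(b)<.05)&(z>.068)&(z<.08)&(a>.12); print("mouth a",np.sort(a[k])[:60:10].round(4))
    k=(z>.165)&(z<.19)&(abs(b)<.06)&(a<.05)&(a>-.15); print("carton",rect(np.stack([a[k],b[k]],1)) if k.sum()>20 else 0,k.sum())
go([.5112,-.0417,.0735],5.82)
E
```

```text
[ 0.5099 -0.0391  0.146 ]
wrist open end a min [-0.0015 -0.0011 -0.0011 -0.001  -0.0009 -0.0002 -0.0001 -0.0001 -0.
  0.0002]
0.0 183 -0.043 0.0409 mean inner -0.0368 0.035
0.02 373 -0.0429 0.0411 mean inner -0.0368 0.0348
0.04 391 -0.0431 0.041 mean inner -0.0368 0.0348
0.06 426 -0.043 0.0409 mean inner -0.0369 0.0347
0.08 451 -0.0431 0.0409 mean inner -0.0369 0.0347
0.1 482 -0.0432 0.0409 mean inner -0.0368 0.0347
0.12 18 -0.0424 0.0409 mean inner -0.0371 0.0348
mouth a []
carton (array([-59.2,  -1.7]), array([131.2,  86.1]), 0.72) 23007
top open end a min [-0.1283 -0.1201 -0.1131 -0.1056 -0.0925  0.098   0.1083  0.1115  0.1144
  0.1174]
-0.12 16 -0.0411 0.0414 mean inner -0.0272 0.0389
-0.1 9 -0.0408 -0.0362 mean inner -0.0362 0
0.1 9 0.0368 0.0404 mean inner 0 0.0368
0.12 15 -0.0409 0.0424 mean inner -0.0108 0.0372
mouth a [0.1388 0.1488 0.1612 0.1686 0.1741 0.1834]
carton (array([-65.9,   0.4]), array([121.4,  62.3]), 0.38) 205
shift [-0.0018  0.0024  0.2436] turn [-0.0003 -0.0001  0.0003] mm [-0.6  0.7 73.1] t 6.78
```

View pics/wrist2.png

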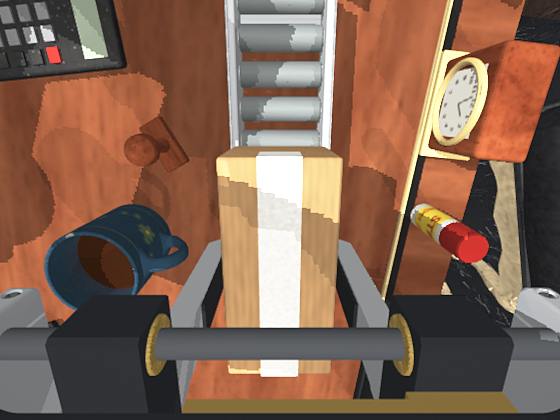

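The wrist view shows the carton over the lane and in line with it. The rails are at columns 233 and 327, and measurement puts the lane centre within 0.1 mm of the tool. I'll lower it.

drive_tool([
  [0,0,0.02,0,0,0],
  [0,0,0.06,0,0,0],
  [0,0,0.1,0,0,0],
  [0,0,0.14,0,0,0],
  [0,0,0.18,0,0,0],
  [0,0,0.21,0,0,0],
  [0,0,0.225,0,0,0],
  [0,0,0.235,0,0,0],
  [0,0,0.24,0,0,0],
  [0,0,0.242,0,0,0],
])

```text
t: 7.62
tool_pos: [0.5115, -0.042, 0.0751]
tcp_rot: [2.105, 2.331, 0.0]
force: [-0.3, 0.7, -2.2]
gripper_width: 0.0617
finger_force: 20.0
```

drive_tool([
  [0,0,0,0,0,0],
  [0,0,0,0,0,0],
  [0,0,0,0,0,0],
  [0,0,0,0,0,0],
  [0,0,0,0,0,0],
  [0,0,0,0,0,0],
  [0,0,0,0,0,0],
  [0,0,0,0,0,0],
  [0,0,0,0,0,0],
  [0,0,0,0,0,0],
])

```text
t: 8.45
tool_pos: [0.5112, -0.0419, 0.075]
tcp_rot: [2.106, 2.331, -0.0]
force: [0.6, 0.1, -2.4]
gripper_width: 0.0616
finger_force: 20.0
```

drive_tool([
  [0,-0.001,0.002,0,0,0],
  [0,-0.002,0.004,0,0,0],
  [0,-0.003,0.006,0,0,0],
  [0,-0.003,0.007,0,0,0],
  [0,-0.003,0.007,0,0,0],
  [0,-0.003,0.007,0,0,0],
  [0,-0.003,0.007,0,0,0],
  [0,-0.003,0.007,0,0,0],
  [0,-0.003,0.007,0,0,0],
  [0,-0.003,0.007,0,0,0],
])

```text
t: 9.28
tool_pos: [0.5103, -0.042, 0.0729]
tcp_rot: [2.106, 2.331, 0.0]
force: [0.5, -0.3, -3.2]
gripper_width: 0.062
finger_force: 20.0
```

drive_tool([
  [0,0,0,0,0,0],
  [0,0,0,0,0,0],
  [0,0,0,0,0,0],
  [0,0,0,0,0,0],
  [0,0,0,0,0,0],
  [0,0,0,0,0,0],
  [0,0,0,0,0,0],
  [0,0,0,0,0,0],
  [0,0,0,0,0,0],
  [0,0,0,0,0,0],
], grip=84)

```text
t: 10.12
tool_pos: [0.5103, -0.042, 0.0729]
tcp_rot: [-2.106, -2.331, 0.0]
force: [-0.0, 0.3, 0.9]
gripper_width: 0.0842
finger_force: 0.0
```

drive_tool([
  [0,0,-0.03,0,0,0],
  [0,0,-0.09,0,0,0],
  [0,0,-0.16,0,0,0],
  [0,0,-0.22,0,0,0],
  [0,0,-0.26,0,0,0],
  [-0.05,0,-0.28,0,0,0],
  [-0.15,0,-0.28,0,0,0],
  [-0.25,0,-0.28,0,0,0],
  [-0.31,0,-0.28,0,0,0],
  [-0.33,0,-0.28,0,0,0],
], grip=84)

```text
t: 10.95
tool_pos: [0.5205, -0.1428, 0.1574]
tcp_rot: [2.108, 2.328, -0.0]
force: [0.1, -0.1, 0.1]
gripper_width: 0.0837
finger_force: 0.0
```

```bash
cat >> h.py <<'E'
D=np.array([-.1014,.9948]);N=np.array([.9948,.1014]);O=np.array([.505,.018])
def ab(p): q=np.asarray(p)[...,:2]-O; return q@D,q@N
def look(nm,save=None):
    im,w=cloud(nm); a,b=ab(w); z=w[...,2]
    if save: cv2.imwrite(save,im[...,::-1])
    k=(z>.095)&(z<.115)&(abs(b)<.06)&(a<.31)&(a>-.2)
    print(nm,"carton",rect(np.stack([a[k],b[k]],1)) if k.sum()>20 else 0,k.sum(),"z",np.median(z[k]).round(4))
    return im,w,a,b,z
def tcp():
    o=st(); print("tcp ab",np.round(ab(o["tool_pos"]),4),"z",o["tool_pos"][2].round(4),"F",o["force"].round(1),"t",round(o["t"],2))
E
python3 - <<'E'
from h import *
tcp()
look("wrist"); look("top")
im,w,a,b,z=look("scene")
E
```

```text
tcp ab [-0.1615 -0.0009] z 0.1574 F [ 0.1 -0.1  0.1] t 10.95
wrist carton (array([-65.4,  -1.7]), array([122.3,  62.2]), 0.07) 15590 z 0.1045
top carton (array([-12.5,   9.4]), array([25.4, 46.3]), 3.81) 91 z 0.1061
scene carton (array([-62.8,  -0.1]), array([141.8,  70.5]), 0.45) 322 z 0.1053
```

drive_tool([
  [0,0,0.03,0,0,0],
  [0,0,0.08,0,0,0],
  [0,0,0.13,0,0,0],
  [0,0,0.18,0,0,0],
  [0,0,0.23,0,0,0],
  [0,0,0.27,0,0,0],
  [0,0,0.29,0,0,0],
  [0,0,0.3,0,0,0],
  [0,0,0.301,0,0,0],
  [0,0,0.301,0,0,0],
], grip=20)

```text
t: 11.93
tool_pos: [0.5207, -0.1405, 0.067]
tcp_rot: [2.105, 2.331, 0.0]
force: [-0.6, -0.4, -0.7]
gripper_width: 0.0216
finger_force: 0.0
```

drive_tool([
  [0.005,0,0,0,0,0],
  [0.013,0,0,0,0,0],
  [0.022,0,0,0,0,0],
  [0.031,0,0,0,0,0],
  [0.04,0,0,0,0,0],
  [0.049,0,0,0,0,0],
  [0.058,0,0,0,0,0],
  [0.067,0,0,0,0,0],
  [0.076,0,0,0,0,0],
  [0.085,0,0,0,0,0],
])

```text
t: 12.77
tool_pos: [0.5177, -0.1149, 0.0666]
tcp_rot: [2.106, 2.331, -0.0]
force: [0.9, -1.0, -0.9]
gripper_width: 0.0204
finger_force: 0.2
```

```bash
python3 -c "
from h import *
tcp()
look('wrist','pics/w3.png')"
```

```text
tcp ab [-0.1335 -0.0008] z 0.0666 F [ 0.9 -1.  -0.9] t 12.77
wrist carton (array([-73.4,  -1.9]), array([ 62.5, 136.3]), 89.9) 36784 z 0.1046
```

View pics/w3.png

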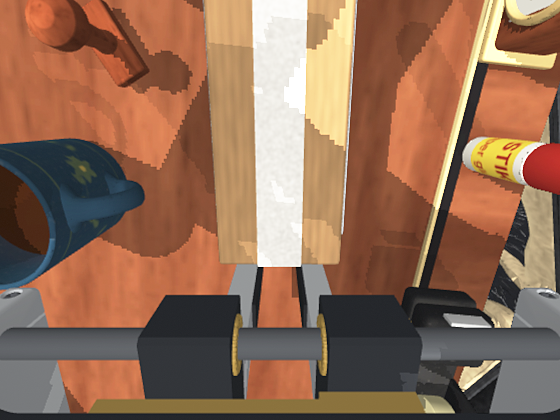

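The wrist view shows the fingertips just short of the carton's rear end at (280,266), with the mug, stamp and glue stick clear. I'll start pushing slowly along tool x.

drive_tool([
  [0.01,0,0,0,0,0],
  [0.022,0,0,0,0,0],
  [0.036,0,0,0,0,0],
  [0.052,0,0,0,0,0],
  [0.068,0,0,0,0,0],
  [0.084,0,0,0,0,0],
  [0.1,0,0,0,0,0],
  [0.116,0,0,0,0,0],
  [0.132,0,0,0,0,0],
  [0.148,0,0,0,0,0],
])

```text
t: 13.65
tool_pos: [0.5131, -0.0704, 0.0666]
tcp_rot: [-2.106, -2.331, 0.0]
force: [0.2, -0.3, -0.2]
gripper_width: 0.0202
finger_force: 0.1
```

drive_tool([
  [0.016,0,0,0,0,0],
  [0.032,0,0,0,0,0],
  [0.048,0,0,0,0,0],
  [0.064,0,0,0,0,0],
  [0.08,0,0,0,0,0],
  [0.096,0,0,0,0,0],
  [0.112,0,0,0,0,0],
  [0.128,0,0,0,0,0],
  [0.144,0,0,0,0,0],
  [0.16,0,0,0,0,0],
])

```text
t: 14.48
tool_pos: [0.5082, -0.0227, 0.0665]
tcp_rot: [-2.106, -2.331, 0.0]
force: [0.5, 0.4, -1.0]
gripper_width: 0.02
finger_force: 0.1
```

```bash
python3 -c "
from h import *
tcp()
im,w,a,b,z=look('wrist'); k=(z>.07)&(z<.08)&(abs(b)<.06)&(a>.1); print(np.sort(a[k])[:100:10].round(4))
k=(z>.095)&(z<.115)&(abs(b)<.04)&(a<.31)&(a>-.2); print(a[k].min(),a[k].max())
look('scene');look('top')"
```

```text
tcp ab [-0.0408 -0.0009] z 0.0665 F [ 0.5  0.4 -1. ] t 14.48
wrist carton (array([19.7, -2.1]), array([ 62.4, 135.9]), 89.93) 36774 z 0.1046
[]
-0.04820298914660358 0.08771761716761539
scene carton (array([23.2, -1.4]), array([157.5,  68. ]), 1.89) 240 z 0.1053
top carton (array([95.5,  4. ]), array([ 9.8, 54.2]), 9.72) 45 z 0.1056
```

drive_tool([
  [0.014,0,0,0,0,0],
  [0.028,0,0,0,0,0],
  [0.042,0,0,0,0,0],
  [0.056,0,0,0,0,0],
  [0.07,0,0,0,0,0],
  [0.084,0,0,0,0,0],
  [0.098,0,0,0,0,0],
  [0.112,0,0,0,0,0],
  [0.126,0,0,0,0,0],
  [0.14,0,0,0,0,0],
])

```text
t: 15.47
tool_pos: [0.504, 0.0191, 0.0665]
tcp_rot: [-2.106, -2.331, 0.0]
force: [0.4, -0.5, 0.1]
gripper_width: 0.0201
finger_force: 0.1
```

drive_tool([
  [0.014,0,0,0,0,0],
  [0.028,0,0,0,0,0],
  [0.042,0,0,0,0,0],
  [0.056,0,0,0,0,0],
  [0.07,0,0,0,0,0],
  [0.084,0,0,0,0,0],
  [0.098,0,0,0,0,0],
  [0.112,0,0,0,0,0],
  [0.126,0,0,0,0,0],
  [0.14,0,0,0,0,0],
])

```text
t: 16.3
tool_pos: [0.4997, 0.0608, 0.0665]
tcp_rot: [-2.106, -2.331, 0.0]
force: [-0.0, -1.4, 0.7]
gripper_width: 0.0203
finger_force: 0.1
```

```bash
python3 -c "
from h import *
tcp()
im,w,a,b,z=look('wrist')
look('scene');im,w,a,b,z=look('top','pics/top4.png'); k=(abs(b)<.025)&(z>.06)&(z<.13)&(a>.0)&(a<.4)
for a0 in np.arange(.05,.4,.006):
  q=k&(abs(a-a0)<.003)
  if q.sum()>2: print(round(a0,3),np.median(z[q]).round(3),end='; ')
cv2.imwrite('pics/top4c.png',cv2.resize(im[180:250,90:290,::-1],None,fx=4,fy=4,interpolation=cv2.INTER_CUBIC))
"
```

```text
tcp ab [ 0.0431 -0.0009] z 0.0665 F [-0.  -1.4  0.7] t 16.3
wrist carton (array([103.9,  -2.3]), array([135.7,  62.5]), 0.11) 36768 z 0.1047
scene carton (array([110. ,  -1.9]), array([ 67. , 162.8]), 87.59) 228 z 0.1054
top carton 0 15 z 0.1062
0.182 0.107; 0.326 0.085; 0.332 0.096; 0.338 0.094; 0.344 0.081; 0.35 0.081; 0.356 0.09; 0.362 0.111; 0.368 0.115; 0.374 0.115; 0.38 0.116; 0.386 0.116; 0.392 0.117; 0.398 0.116;
```

View pics/top4c.png

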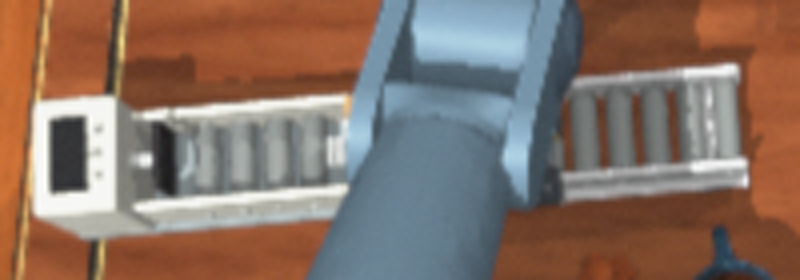

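The top crop shows the carton hidden under the arm and already in the mouth. The bay's rollers are free, and the black buffer plate is at about (165,158), which is about 0.326 along the lane. I'll keep going more slowly and watch the force.

drive_tool([
  [0.012,0,0,0,0,0],
  [0.024,0,0,0,0,0],
  [0.036,0,0,0,0,0],
  [0.048,0,0,0,0,0],
  [0.06,0,0,0,0,0],
  [0.072,0,0,0,0,0],
  [0.084,0,0,0,0,0],
  [0.096,0,0,0,0,0],
  [0.108,0,0,0,0,0],
  [0.12,0,0,0,0,0],
])

```text
t: 17.28
tool_pos: [0.4978, 0.0943, 0.068]
tcp_rot: [2.102, 2.328, -0.002]
force: [0.2, -2.4, 1.0]
gripper_width: 0.0202
finger_force: 1.3
```

drive_tool([
  [0.012,0,0,0,0,0],
  [0.024,0,0,0,0,0],
  [0.036,0,0,0,0,0],
  [0.048,0,0,0,0,0],
  [0.06,0,0,0,0,0],
  [0.072,0,0,0,0,0],
  [0.084,0,0,0,0,0],
  [0.096,0,0,0,0,0],
  [0.108,0,0,0,0,0],
  [0.12,0,0,0,0,0],
])

```text
t: 18.12
tool_pos: [0.4923, 0.1324, 0.0664]
tcp_rot: [-2.106, -2.331, 0.001]
force: [-1.0, -1.0, -0.6]
gripper_width: 0.02
finger_force: 0.3
```

drive_tool([
  [0.012,0,0,0,0,0],
  [0.024,0,0,0,0,0],
  [0.036,0,0,0,0,0],
  [0.048,0,0,0,0,0],
  [0.06,0,0,0,0,0],
  [0.072,0,0,0,0,0],
  [0.084,0,0,0,0,0],
  [0.096,0,0,0,0,0],
  [0.108,0,0,0,0,0],
  [0.12,0,0,0,0,0],
])

```text
t: 18.95
tool_pos: [0.4889, 0.1682, 0.0666]
tcp_rot: [2.106, 2.331, 0.0]
force: [-0.1, -0.3, -0.1]
gripper_width: 0.0199
finger_force: 0.3
```

```bash
python3 -c "
from h import *
tcp()
look('wrist');look('scene')"
```

```text
tcp ab [ 0.151  -0.0008] z 0.0666 F [-0.1 -0.3 -0.1] t 18.95
wrist carton (array([211.6,  -1.2]), array([ 62.3, 136.5]), 89.24) 36742 z 0.1047
scene carton (array([214.1,   0.5]), array([ 66.7, 161. ]), 86.98) 211 z 0.1053
```

drive_tool([
  [0.012,0,0,0,0,0],
  [0.024,0,0,0,0,0],
  [0.036,0,0,0,0,0],
  [0.048,0,0,0,0,0],
  [0.06,0,0,0,0,0],
  [0.07,0,0,0,0,0],
  [0.08,0,0,0,0,0],
  [0.087,0,0,0,0,0],
  [0.092,0,0,0,0,0],
  [0.095,0,0,0,0,0],
])

```text
t: 19.88
tool_pos: [0.486, 0.1964, 0.0666]
tcp_rot: [2.106, 2.331, 0.0]
force: [0.4, 0.1, 0.5]
gripper_width: 0.0204
finger_force: 0.3
```

drive_tool([
  [0.002,0,0,0,0,0],
  [0.004,0,0,0,0,0],
  [0.006,0,0,0,0,0],
  [0.008,0,0,0,0,0],
  [0.01,0,0,0,0,0],
  [0.01,0,0,0,0,0],
  [0.01,0,0,0,0,0],
  [0.01,0,0,0,0,0],
  [0.01,0,0,0,0,0],
  [0.01,0,0,0,0,0],
])

```text
t: 20.72
tool_pos: [0.4856, 0.1992, 0.0665]
tcp_rot: [-2.106, -2.331, 0.0]
force: [0.3, -0.2, -1.0]
gripper_width: 0.0202
finger_force: 0.0
```

drive_tool([
  [0.002,0,0,0,0,0],
  [0.004,0,0,0,0,0],
  [0.006,0,0,0,0,0],
  [0.008,0,0,0,0,0],
  [0.01,0,0,0,0,0],
  [0.01,0,0,0,0,0],
  [0.01,0,0,0,0,0],
  [0.01,0,0,0,0,0],
  [0.01,0,0,0,0,0],
  [0.01,0,0,0,0,0],
])

```text
t: 21.55
tool_pos: [0.4854, 0.2022, 0.0666]
tcp_rot: [2.106, 2.331, 0.0]
force: [0.1, -0.3, -0.7]
gripper_width: 0.0202
finger_force: 0.0
```

```bash
python3 -c "
from h import *
tcp()
im,w,a,b,z=look('top','pics/top5.png')
k=(abs(b)<.02)&(z>.06)&(z<.13)&(a>.28)&(a<.4)
for a0 in np.arange(.28,.38,.005):
  q=k&(abs(a-a0)<.0025)
  if q.sum()>0: print(round(a0,3),np.median(z[q]).round(3),q.sum(),end='; ')
"
```

```text
tcp ab [ 0.1852 -0.0008] z 0.0666 F [ 0.1 -0.3 -0.7] t 21.55
top carton 0 0 z nan
0.34 0.086 1; 0.345 0.079 5; 0.35 0.08 7; 0.355 0.081 13; 0.36 0.097 71; 0.365 0.114 24; 0.37 0.115 18; 0.375 0.114 19;
  return _methods._mean(a, axis=axis, dtype=dtype,
  ret = ret.dtype.type(ret / rcount)
```

drive_tool([
  [0.002,0,0,0,0,0],
  [0.004,0,0,0,0,0],
  [0.006,0,0,0,0,0],
  [0.008,0,0,0,0,0],
  [0.01,0,0,0,0,0],
  [0.01,0,0,0,0,0],
  [0.01,0,0,0,0,0],
  [0.01,0,0,0,0,0],
  [0.01,0,0,0,0,0],
  [0.01,0,0,0,0,0],
])

```text
t: 22.43
tool_pos: [0.4851, 0.2051, 0.0665]
tcp_rot: [-2.106, -2.331, 0.0]
force: [0.2, -0.3, 0.9]
gripper_width: 0.0198
finger_force: 0.0
```

drive_tool([
  [0.002,0,0,0,0,0],
  [0.004,0,0,0,0,0],
  [0.006,0,0,0,0,0],
  [0.008,0,0,0,0,0],
  [0.01,0,0,0,0,0],
  [0.01,0,0,0,0,0],
  [0.01,0,0,0,0,0],
  [0.01,0,0,0,0,0],
  [0.01,0,0,0,0,0],
  [0.01,0,0,0,0,0],
])

```text
t: 23.27
tool_pos: [0.4847, 0.2079, 0.0665]
tcp_rot: [2.106, 2.331, -0.001]
force: [-0.7, -3.7, 0.7]
gripper_width: 0.0197
finger_force: 1.8
```

drive_tool([
  [0.003,0,0,0,0,0],
  [0.006,0,0,0,0,0],
  [0.009,0,0,0,0,0],
  [0.012,0,0,0,0,0],
  [0.015,0,0,0,0,0],
  [0.018,0,0,0,0,0],
  [0.02,0,0,0,0,0],
  [0.02,0,0,0,0,0],
  [0.02,0,0,0,0,0],
  [0.02,0,0,0,0,0],
])

```text
t: 24.1
tool_pos: [0.484, 0.2136, 0.0665]
tcp_rot: [2.105, 2.331, -0.002]
force: [-1.1, -6.2, 1.4]
gripper_width: 0.0202
finger_force: 3.1
```

drive_tool([
  [0.002,0,0,0,0,0],
  [0.004,0,0,0,0,0],
  [0.006,0,0,0,0,0],
  [0.008,0,0,0,0,0],
  [0.01,0,0,0,0,0],
  [0.01,0,0,0,0,0],
  [0.01,0,0,0,0,0],
  [0.01,0,0,0,0,0],
  [0.01,0,0,0,0,0],
  [0.01,0,0,0,0,0],
])

```text
t: 24.93
tool_pos: [0.4837, 0.2162, 0.0665]
tcp_rot: [2.104, 2.331, -0.003]
force: [-1.1, -7.8, 2.2]
gripper_width: 0.0197
finger_force: 3.9
```

drive_tool([
  [0.002,0,0,0,0,0],
  [0.004,0,0,0,0,0],
  [0.006,0,0,0,0,0],
  [0.008,0,0,0,0,0],
  [0.01,0,0,0,0,0],
  [0.01,0,0,0,0,0],
  [0.01,0,0,0,0,0],
  [0.01,0,0,0,0,0],
  [0.01,0,0,0,0,0],
  [0.01,0,0,0,0,0],
])

```text
t: 25.77
tool_pos: [0.4834, 0.2188, 0.0665]
tcp_rot: [2.104, 2.331, -0.004]
force: [-1.6, -9.1, 2.8]
gripper_width: 0.02
finger_force: 4.7
```

drive_tool([
  [0.002,0,0,0,0,0],
  [0.004,0,0,0,0,0],
  [0.005,0,0,0,0,0],
  [0.006,0,0,0,0,0],
  [0.006,0,0,0,0,0],
  [0.006,0,0,0,0,0],
  [0.006,0,0,0,0,0],
  [0.006,0,0,0,0,0],
  [0.006,0,0,0,0,0],
  [0.006,0,0,0,0,0],
])

```text
t: 26.6
tool_pos: [0.4832, 0.2203, 0.0665]
tcp_rot: [2.104, 2.331, -0.005]
force: [-0.6, -11.9, 3.2]
gripper_width: 0.0204
finger_force: 5.3
```

```bash
python3 -W ignore -c "
from h import *
tcp()
look('wrist','pics/w6.png')
im,w,a,b,z=look('top')
k=(abs(b)<.02)&(z>.06)&(z<.13)&(a>.28)&(a<.4)
for a0 in np.arange(.28,.38,.005):
  q=k&(abs(a-a0)<.0025)
  if q.sum()>0: print(round(a0,3),np.median(z[q]).round(3),q.sum(),end='; ')
"
```

```text
tcp ab [ 0.2035 -0.0011] z 0.0665 F [ -0.6 -11.9   3.2] t 26.6
wrist carton (array([252.7,  -1.2]), array([ 62.4, 115.1]), 89.35) 28235 z 0.1047
top carton 0 0 z nan
0.355 0.107 7; 0.36 0.109 36; 0.365 0.114 23; 0.37 0.116 22; 0.375 0.115 19;
```

View pics/w6.png

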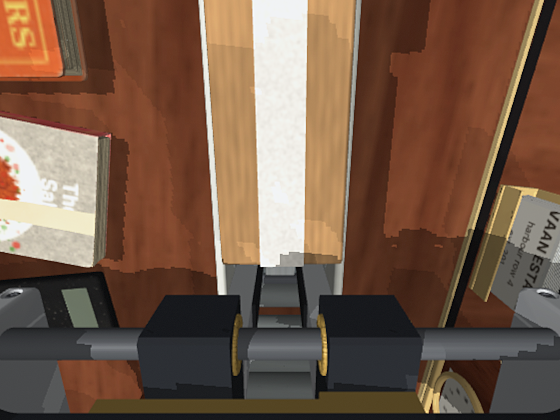

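The wrist view shows the carton deep in the bay with its rear edge at (280,264). The catch shows between the fingertips at about (280,285), so I'll measure its height by depth.

```bash
cat > c.py <<'E'
from h import *
tcp()
im,w=cloud('wrist'); a,b=ab(w); z=w[...,2]
for a0 in np.arange(.15,.22,.004):
    q=(abs(b+.001)<.008)&(abs(a-a0)<.002)&(z<.1)
    if q.sum()>0: print(round(a0,3),np.median(z[q]).round(4),z[q].max().round(4),q.sum())
k=(z>.095)&(z<.115)&(abs(b)<.03)&(a<.31)&(a>.1); print("rear edge",np.percentile(a[k],[0,.5,1]).round(4))
E
python3 c.py
```

```text
tcp ab [ 0.2035 -0.0011] z 0.0665 F [ -0.7 -10.5   2.5] t 26.7
0.15 0.0437 0.0454 72
0.154 0.0443 0.0458 108
0.158 0.043 0.0449 135
0.162 0.0395 0.0425 146
0.166 0.0383 0.0399 99
0.17 0.0369 0.0403 109
0.174 0.038 0.0395 72
0.178 0.0393 0.0409 58
rear edge [0.1957 0.2093 0.2126]
```

drive_tool([
  [0.001,0,0,0,0,0],
  [0.002,0,0,0,0,0],
  [0.003,0,0,0,0,0],
  [0.004,0,0,0,0,0],
  [0.004,0,0,0,0,0],
  [0.004,0,0,0,0,0],
  [0.004,0,0,0,0,0],
  [0.004,0,0,0,0,0],
  [0.004,0,0,0,0,0],
  [0.004,0,0,0,0,0],
])

```text
t: 27.58
tool_pos: [0.4831, 0.2214, 0.0665]
tcp_rot: [2.103, 2.331, -0.006]
force: [-1.2, -10.8, 3.1]
gripper_width: 0.0199
finger_force: 5.5
```

drive_tool([
  [-0.002,0,0,0,0,0],
  [-0.004,0,0,0,0,0],
  [-0.006,0,0,0,0,0],
  [-0.008,0,0,0,0,0],
  [-0.01,0,0,0,0,0],
  [-0.012,0,0,0,0,0],
  [-0.014,0,0,0,0,0],
  [-0.016,0,0,0,0,0],
  [-0.018,0,0,0,0,0],
  [-0.018,0,0,0,0,0],
])

```text
t: 28.42
tool_pos: [0.4836, 0.218, 0.0664]
tcp_rot: [-2.106, -2.33, -0.001]
force: [-0.8, -2.3, 0.1]
gripper_width: 0.0196
finger_force: 1.1
```

```bash
python3 c.py
```

```text
tcp ab [ 0.2011 -0.001 ] z 0.0664 F [-0.8 -2.3  0.1] t 28.42
0.15 0.0439 0.0449 85
0.154 0.0442 0.0459 112
0.158 0.0431 0.0448 134
0.162 0.0396 0.0429 146
0.166 0.0385 0.04 101
0.17 0.0371 0.0398 115
0.174 0.0378 0.0392 82
0.178 0.04 0.0401 2
rear edge [0.1927 0.207  0.2101]
```

The force fell from 11 N to 2 N within 3.4 mm of backing off, so the catch is carrying the carton. I'll back off further and lift clear.

drive_tool([
  [-0.003,0,0,0,0,0],
  [-0.006,0,0,0,0,0],
  [-0.01,0,0,0,0,0],
  [-0.014,0,0,0,0,0],
  [-0.02,0,0,0,0,0],
  [-0.03,0,0,0,0,0],
  [-0.04,0,0,0,0,0],
  [-0.05,0,0,0,0,0],
  [-0.06,0,0,0,0,0],
  [-0.06,0,0,0,0,0],
])

```text
t: 29.3
tool_pos: [0.4857, 0.1992, 0.0665]
tcp_rot: [2.107, 2.33, -0.0]
force: [0.3, 0.8, -0.3]
gripper_width: 0.0204
finger_force: 0.0
```

drive_tool([
  [-0.01,0,-0.02,0,0,0],
  [-0.03,0,-0.06,0,0,0],
  [-0.06,0,-0.12,0,0,0],
  [-0.1,0,-0.18,0,0,0],
  [-0.14,0,-0.24,0,0,0],
  [-0.17,0,-0.28,0,0,0],
  [-0.19,0,-0.3,0,0,0],
  [-0.2,0,-0.3,0,0,0],
  [-0.2,0,-0.3,0,0,0],
  [-0.2,0,-0.3,0,0,0],
])

```text
t: 30.13
tool_pos: [0.491, 0.1401, 0.1555]
tcp_rot: [-2.105, -2.33, 0.002]
force: [0.2, -0.3, -0.5]
gripper_width: 0.0196
finger_force: 0.0
```

```bash
sed -i 's/.15,.22,/.15,.24,/' c.py; cat >> c.py <<'E'
cv2.imwrite('pics/w7.png',im[...,::-1])
print("carton",rect(np.stack([a[k],b[k]],1)))
E
python3 c.py
```

```text
tcp ab [ 0.1229 -0.0016] z 0.1555 F [ 0.2 -0.3 -0.5] t 30.13
0.15 0.0438 0.0453 67
0.154 0.044 0.0461 69
0.158 0.0428 0.0451 81
0.162 0.0394 0.0428 72
0.166 0.0384 0.0401 73
0.17 0.0369 0.0384 80
0.174 0.0378 0.0404 68
0.178 0.0398 0.0414 68
0.182 0.0413 0.0431 67
0.186 0.0429 0.0449 68
0.19 0.0448 0.0468 84
0.194 0.0464 0.0489 70
0.198 0.0483 0.0507 83
0.202 0.0498 0.0521 78
0.206 0.0519 0.0537 89
0.21 0.053 0.087 73
rear edge [0.2107 0.2108 0.2115]
carton (array([245.1,  -0. ]), array([59.9, 68.7]), 89.89)
```

View pics/w7.png

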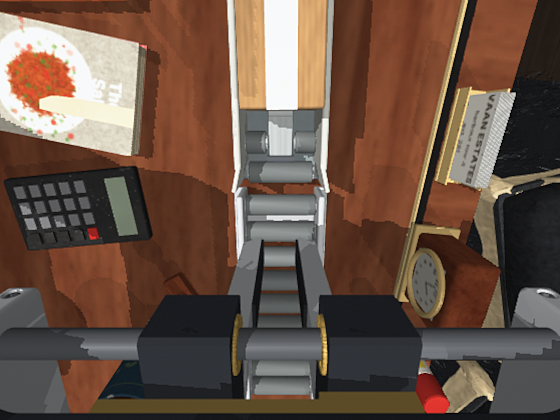

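The wrist view shows the carton square in the bay with its rear edge at (280,108). The catch ramp at (280,135) has risen to a tooth height of 53 mm, right behind the carton, and the gripper is clear. I'm handing the job in.

```bash
python3 -c "
from h import *
print(job.job_done())"
```

```text
the job is handed in; nothing more can be done
None
```

The brown carton is in the station bay, held by the raised catch against the pressed buffer, with the arm clear of it; I handed the job in at about 30 s of the 64 s, and no verdict came back.

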